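Nip up the cap nut on a drain manifold

ROBOT

A 6-joint arm with a two-finger parallel gripper is mounted at the origin on the work surface. World frame = base frame: x ahead of the robot, y to its left, z up, the work surface at z = 0. Lengths are in m, angles in rad, forces in N, time in s.
With the tool pointing down it reaches from about 0.4 to 0.825 m from the base axis. Payload 7 kg.
Tool frame: the origin (TCP) lies midway between the tips of the shut fingers; the grasp point (between the pads) lies 19 mm behind it; y points along the fingers, z is the direction in which the jaws open and shut, and the axes are right-handed (so a half turn about y gives the same grasp; the last joint's range is limited). The gripper opens to 88 mm and grips with 3 to 60 N. Pads are 19 mm wide; open, the fingers measure 130 mm over their backs; the gripper's body (78 mm by 193 mm) begins 47 mm behind the grasp point.
Start: joints at [0.288, 0.359, 0.012, 0, -1.224, -0.288], TCP at [0.675, -0, 0.227] pointing down, gripper open.
Joint ranges: [-3.07, 3.07], [-1.43, 2.12], [-1.02, 1.25], [-3.03, 1.67], [-3.05, -0], [-3.03, 3.03]. Speed limits (rad/s): [2.39, 2.39, 3.01, 3.14, 3.14, 3.14].

INTERFACE

Orientations are given as [roll, pitch, yaw] about the fixed x, y, z axes, in that order (R = Rz(yaw) Ry(pitch) Rx(roll)).
In Python, from station import arm gives the robot as it stands.
- The arm moves only by the tool move_arm, never from a script. Its argument "deltas" is a list of rows, each an object with "dp": the shift along the tool's x, y, z in mm, a list of three; "rotation": the turn, a rotation vector about the tool's x, y, z in degrees, a list of three. A call has 1 to 5 rows; each row shifts and turns the pose as measured when the row begins, along the tool's axes as they then stand; what a row does not reach is not made up. A row lasts 1/12 s, in which the tool goes at most 41.7 mm and 7.16 degrees, less where a joint would pass 70% of its speed; a pose out of reach is approached as far as the arm can. A call is refused whole if a number of a shift passes 41.7 or a number of a turn 7.16, either way. A call with a gripper value outside its range is refused whole. "jaw" is the closure in counts, from 0 (fully open) to 255 (shut), set as the call begins (left out, the last holds). The fingers move at their own pace and stop on an object; "squeeze" is the grip in N (left out, the last holds). Time passes only in rows, so rows that do not move let the fingers close. It gives the time, the measured TCP pose, the force and the opening at its end, in the units of the state.
- arm.get_state(): the state, without advancing time (a new reading comes with each control period).
- arm.grab_frame(name): name is "scene" or "side" or "wrist"; returns a dict with "pixels" (400x640x3 uint8, red, green, blue), "z_map" (400x640 float32, m along the optical axis (not along the pixel's ray), 0 where there is no reading), "fx", "fy", "cx", "cy" (pixels), "cam_to_world" (4x4, takes a point from camera to world coordinates); the wrist camera has in their place "mount" (4x4, takes a point from camera to tool coordinates, whose origin is the TCP and whose axes are the tool frame's). Camera axes: x right, y down, z forward; pixel columns grow to the right and rows downward; lengths in m; the calibration is good to about 2 mm. The wrist camera is an equidistant fisheye: a pixel r from the principal point sees the ray r / f radians off the axis. A picture is of the moment at which its call begins: read the wrist's pose just before it.
- arm.job_done(): hands the job in, once; it reports no verdict.
The state is a dict: "t": time; "q": joint angles; "qd": joint speeds; "joint_efforts": joint torques, N m; "eef_pos": TCP position; "ee_rot": TCP orientation; "force": force on the tool from outside, world axes, zero at the start; "moment": the same for the moment, N m; "width": finger opening in m.
Only numpy, scipy, OpenCV 4.12 (cv2) and the standard library are available. Lean on these libraries where they do the work, as an engineer would, in place of code of your own. Each camera call takes 0.05 s, during which the arm holds its last target.

TASK

On the drain manifold, turn the loose winged cap nut (the one nearer the pressure gauge) clockwise with the gripper until it is finger-tight, and no farther. Then put the forked T-wrench over its wing and turn the nut a further sixth of a turn (60 degrees) clockwise. Lift the wrench off and leave it standing upright on the bench, clear of the manifold.

Things in the scene. Friction and masses are not known exactly. Their poses are not given: they have to be found in the camera images.
- nut_bar (a point): Centre of the loose brass nut's wing: an upright flat bar 60 mm long (x), 14 thick (y), 26 tall (z, up, the turning axis), on a hub 30 mm across. The wing's top is 13 mm above this point, the manifold's flat top 29 mm below, a steel collar 40 mm across between. Of two like nuts it is the one nearer the gauge. Finger-tight, the wing lies along the block, on the dark marks; a sixth later, on the next marks.
- nut (a joint): How far the nut is run down, rad, growing clockwise seen from above: easy to turn (0.03 N m) from 0.1-0.6 at the start to finger-tight at 1.30, where it meets the collar. Turned clockwise beyond that it stays at 1.30 and drags the stiff collar round with it (ring). Turned back, it comes loose.
- ring (a joint): How far the nut, with its collar, is turned beyond finger-tight, rad, growing clockwise seen from above: 0 until finger-tight, then stiff (0.2 N m), staying where it is left. A sixth of a turn is 1.05; it ends at 1.7.
- wrench_grip (a point): Centre of the top bar (80 mm long in x, 14 thick in y, 20 tall) of the forked steel T-wrench, 0.35 kg, standing on its fork, 90 mm below. Fork: two plates 64 mm long, parallel to the bar, gap 26 mm, open ends, 24 mm deep, lips flared. On the wing, bar parallel to it, this point is 79 mm above the wing's centre; play 0.2 rad either way. The like-sized T tool with a round tube foot is not it.
- manifold: Aluminium block 84 mm (x) by 285 mm (y), top 45 mm above the bench; origin on the bench under the point midway between its two nuts, which stand at y = +60 mm (the loose one) and -60 mm (tight, fixed). A flat round gauge, 52 mm across and 8 mm high, lies on top at y = +137 mm. The block spans y -115 to +170 mm; two brass spigots stick out 40 mm at its +x side.

How it is judged:
On the way, in this order (a step that is already met when the one before it is completed fails the run):
1. the nut is finger-tight (within 8 degrees of its stop) and turned less than 15 degrees beyond (value of joint nut above 1.16 rad and value of joint ring below 0.26 rad), for 0.2 s.
2. the forked wrench sits over the nut's wing, before the nut is turned 15 degrees beyond finger-tight (all of step 1 and horizontal distance between wrench_grip and nut_bar below 0.02 m and z of wrench_grip in the frame of nut_bar below 0.089 m and angle between wrench_grip's own z axis and vertical below 0.25 rad), for 0.1 s.
3. with the wrench on it, the nut has been turned 45 to 75 degrees beyond finger-tight (horizontal distance between wrench_grip and nut_bar below 0.02 m and z of wrench_grip in the frame of nut_bar below 0.089 m and angle between wrench_grip's own z axis and vertical below 0.25 rad and value of joint ring between 0.78 and 1.31 rad), for 0.1 s.
At the end, for the whole second after the job is handed in: The nut is still run down to within 8 degrees of its stop and stands 45 to 75 degrees beyond finger-tight; the forked wrench stands upright (within 10 degrees) on the bench, its bar's centre 80 to 100 mm above the bench and more than 70 mm from the nut's axis (value of joint nut above 1.16 rad and value of joint ring between 0.78 and 1.31 rad and horizontal distance between wrench_grip and nut_bar above 0.07 m and angle between wrench_grip's own z axis and vertical below 0.17 rad and height (world z) of wrench_grip between 0.08 and 0.1 m); the robot touches nothing.
It fails at once if the nut is turned more than 75 degrees beyond finger-tight (value of joint ring above 1.31 rad).
It also fails if it takes over 67 s, if anything falls off the work surface, if the arm or the gripper's body presses on something with over 40 N, if the wrist force passes 120 N, or if a joint passes its speed limit or range.

## Working session

There is one attempt and no reset: what is moved stays moved. The work goes in short steps, Python scripts to look and compute and a tool call to move; the robot and the scene stay as the last step left them, time stands still between calls to the robot, and variables do not carry over. Pictures are saved under pics/ and viewed, and the job is handed in when it is done.

Besides the shell and the picture viewer there is one more tool, called after "Emit:" as name(argument=value, ...), one argument or row to a line, values as JSON. move_arm: Moves the arm, as the interface text tells. Its arguments: {"type":"object","properties":{"deltas":{"type":"array","items":{"type":"object","properties":{"dp":{"type":"array","items":{"type":"number"}},"rotation":{"type":"array","items":{"type":"number"}}}}},"jaw":{"type":"number"},"squeeze":{"type":"number"}},"required":["deltas"]}

```bash
mkdir -p pics; ls
python3 - <<'E'
from station import arm
import cv2,numpy as np
s=arm.get_state()
for k in s: print(k,np.round(s[k],4))
for n in("scene","side","wrist"):
    f=arm.grab_frame(n)
    np.save(f'pics/{n}0.npy',f,allow_pickle=True)
    cv2.imwrite(f'pics/{n}0.png',f['pixels'][:,:,::-1])
    print(n,f['fx'],f['fy'],f['cx'],f['cy']); print(np.round(f.get('cam_to_world',f.get('mount')),3))
E
```

```text
pics
t 0.0
q [ 2.8810e-01  3.5940e-01  1.1100e-02 -3.0000e-04 -1.2241e+00 -2.8810e-01]
qd [-0.0011  0.0005 -0.0003 -0.0003  0.0015  0.0022]
joint_efforts [-8.00000e-04 -5.82727e+01  2.93058e+01  6.99750e+00  6.90000e-03
 -2.00000e-04]
eef_pos [ 0.6745 -0.      0.2256]
ee_rot [-1.5692e+00  1.0000e-04  1.5706e+00]
force [-0.5072 -0.0019  0.1125]
moment [0.0033 0.0279 0.0256]
width 0.0874
scene 501.82302406090463 501.82302406090463 314.7973357710509 200.18148076826822
[[-0.519  0.701 -0.489  1.005]
 [ 0.855  0.415 -0.312  0.39 ]
 [-0.016 -0.579 -0.815  0.869]
 [ 0.     0.     0.     1.   ]]
side 445.77337867914184 445.77337867914184 319.3346514992483 202.9679651944722
[[-0.721 -0.346  0.601  0.126]
 [-0.693  0.39  -0.606  0.485]
 [-0.025 -0.853 -0.521  0.434]
 [ 0.     0.     0.     1.   ]]
wrist 309.70691628693146 309.70691628693146 319.1496670403464 195.99162845674172
[[ 0.     0.966  0.26  -0.069]
 [ 0.    -0.26   0.966 -0.158]
 [ 1.     0.    -0.    -0.001]
 [ 0.     0.     0.     1.   ]]
```

View pics/scene0.png

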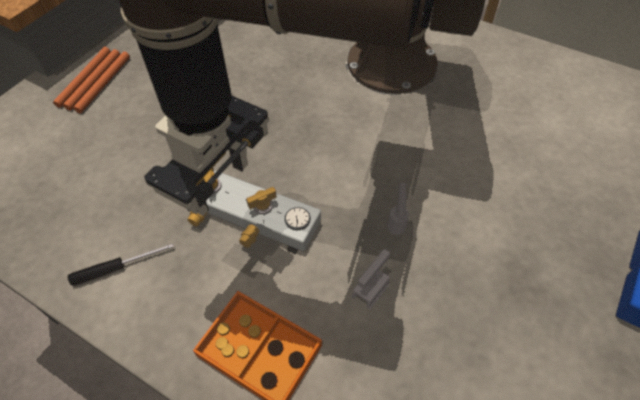

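View pics/side0.png

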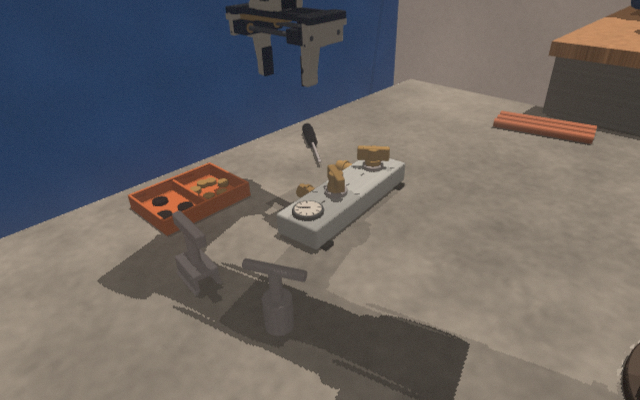

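View pics/wrist0.png

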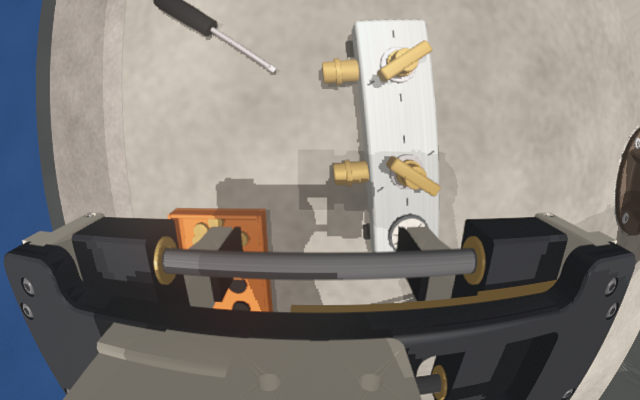

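The forked wrench is at about (375,275) in the scene view and (195,250) in the side view. The round-tube tool is at (278,290) in the side view, and the loose nut is at (262,197) in the scene view. Next I measure positions from depth.

```bash
cat > h.py <<'E'
import numpy as np,cv2
from scipy.spatial.transform import Rotation as R
def cloud(f,T=None):
    z=f['z_map'];v,u=np.mgrid[:400,:640]
    T=f['cam_to_world'] if T is None else T
    P=np.stack([(u-f['cx'])/f['fx']*z,(v-f['cy'])/f['fy']*z,z],-1)@T[:3,:3].T+T[:3,3]
    P[z<=0]=np.nan
    return P
def wcloud(f,s):
    z=f['z_map'];v,u=np.mgrid[:400,:640]
    x=(u-f['cx'])/f['fx'];y=(v-f['cy'])/f['fy'];r=np.hypot(x,y)+1e-9
    k=np.tan(np.minimum(r,1.45))/r
    P=np.stack([x*k*z,y*k*z,z],-1)
    m=f['mount'];P=P@m[:3,:3].T+m[:3,3]
    P=P@R.from_euler('xyz',s['ee_rot']).as_matrix().T+s['eef_pos']
    P[(z<=0)|(r>1.4)]=np.nan
    return P
def rect(Q):
    c=Q.mean(0);r=cv2.minAreaRect(Q[:,:2].astype(np.float32)*1000)
    b=cv2.boxPoints(r);e=[b[1]-b[0],b[2]-b[1]];e=max(e,key=np.linalg.norm)
    w,V=np.linalg.eigh(np.cov((Q[:,:2]-c[:2]).T));
    return np.round(r[0],1),np.round(sorted(r[1]),1),'ang',round(np.degrees(np.arctan2(e[1],e[0]))%180,1),'pca',round(np.degrees(np.arctan2(V[1,1],V[0,1]))%180,1),'mean',np.round(c*1000,1)
def hmap(Ps,x0=.35,x1=.95,y0=-.35,y1=.45,res=.002):
    H=np.zeros((int((x1-x0)/res),int((y1-y0)/res)))
    for P in Ps:
        p=P.reshape(-1,3);p=p[np.isfinite(p).all(1)]
        p=p[(p[:,0]>x0)&(p[:,0]<x1-res)&(p[:,1]>y0)&(p[:,1]<y1-res)&(p[:,2]<.14)]
        i=((x1-p[:,0])/res).astype(int).clip(0,H.shape[0]-1);j=((y1-p[:,1])/res).astype(int).clip(0,H.shape[1]-1)
        np.maximum.at(H,(i,j),p[:,2])
    return H
E
python3 - <<'E'
from h import *
L=lambda n:np.load(f'pics/{n}0.npy',allow_pickle=True).item()
s=dict(ee_rot=[-1.5692,1e-4,1.5706],eef_pos=np.array([.6745,0,.2256]))
fs={n:L(n) for n in('scene','side','wrist')}
C={'scene':cloud(fs['scene']),'side':cloud(fs['side']),'wrist':wcloud(fs['wrist'],s)}
def at(n,u,v): print(n,u,v,np.round(C[n][v,u],3))
at('scene',375,262);at('scene',297,217);at('scene',262,195);at('side',308,210);at('side',195,235);at('side',278,270);at('wrist',410,175);at('wrist',400,120);at('scene',403,190)
# colored
for n in C:
    P=C[n];im=fs[n]['pixels'];hsv=cv2.cvtColor(im,cv2.COLOR_RGB2HSV)
    print(n)
    brass=(hsv[...,0]>12)&(hsv[...,0]<28)&(hsv[...,1]>110)&(P[...,2]>.06)&(P[...,2]<.1)
    k,l=cv2.connectedComponents(brass.astype(np.uint8))
    for i in range(1,k):
        if (l==i).sum()>25:
            Q=P[l==i]; print('brass',(l==i).sum(),rect(Q));T=Q[Q[:,2]>np.percentile(Q[:,2],97)-.006]; print('  top',rect(T))
H=hmap([C['scene'],C['side']])
cv2.imwrite('pics/hm0.png',cv2.resize((H/.12*255).clip(0,255).astype(np.uint8),None,fx=2,fy=2,interpolation=0))
E
```

```text
scene 375 262 [0.601 0.252 0.097]
scene 297 217 [0.568 0.069 0.054]
scene 262 195 [ 0.575 -0.006  0.083]
side 308 210 [0.561 0.072 0.055]
side 195 235 [0.575 0.263 0.101]
side 278 270 [0.447 0.233 0.097]
wrist 410 175 [ 0.584 -0.01   0.086]
wrist 400 120 [ 0.586 -0.065  0.046]
scene 403 190 [0.437 0.227 0.099]
scene
brass 67 (array([ 587.3, -125.9]), array([14.1, 38.9]), 'ang', np.float32(4.8), 'pca', np.float64(12.6), 'mean', array([ 590.5, -125.4,   84.4]))
  top (array([ 591.7, -125.6]), array([13.3, 30.3]), 'ang', np.float32(7.3), 'pca', np.float64(8.7), 'mean', array([ 592.1, -124.6,   85.5]))
brass 365 (array([577.7,  -5.6]), array([25.7, 56.2]), 'ang', np.float32(165.2), 'pca', np.float64(151.3), 'mean', array([579.7,  -4.3,  79.3]))
  top (array([577.1,  -7. ]), array([22.5, 56.3]), 'ang', np.float32(159.9), 'pca', np.float64(150.5), 'mean', array([577.4,  -6.2,  85.5]))
side
brass 120 (array([ 586.5, -124.3]), array([15.3, 56.1]), 'ang', np.float32(31.2), 'pca', np.float64(35.0), 'mean', array([ 586.7, -124.4,   87.6]))
  top (array([ 586.5, -124.3]), array([15.3, 56.1]), 'a
[... 258 characters left out ...]
.6]), array([20.9, 54. ]), 'ang', np.float32(137.8), 'pca', np.float64(149.7), 'mean', array([572.7,  -5.8,  87.9]))
wrist
brass 102 (array([ 578.6, -134.3]), array([12.6, 28.8]), 'ang', np.float32(43.3), 'pca', np.float64(52.5), 'mean', array([ 574.9, -135. ,   85.7]))
  top (array([ 578.6, -134.3]), array([12.6, 28.8]), 'ang', np.float32(43.3), 'pca', np.float64(52.5), 'mean', array([ 574.9, -135. ,   85.7]))
brass 867 (array([577.9,  -8. ]), array([26.4, 57.7]), 'ang', np.float32(141.8), 'pca', np.float64(149.7), 'mean', array([579.2,  -9. ,  83.9]))
  top (array([578. ,  -7.8]), array([22.7, 57.6]), 'ang', np.float32(139.2), 'pca', np.float64(149.9), 'mean', array([578.9,  -8.6,  85.7]))
```

View pics/hm0.png

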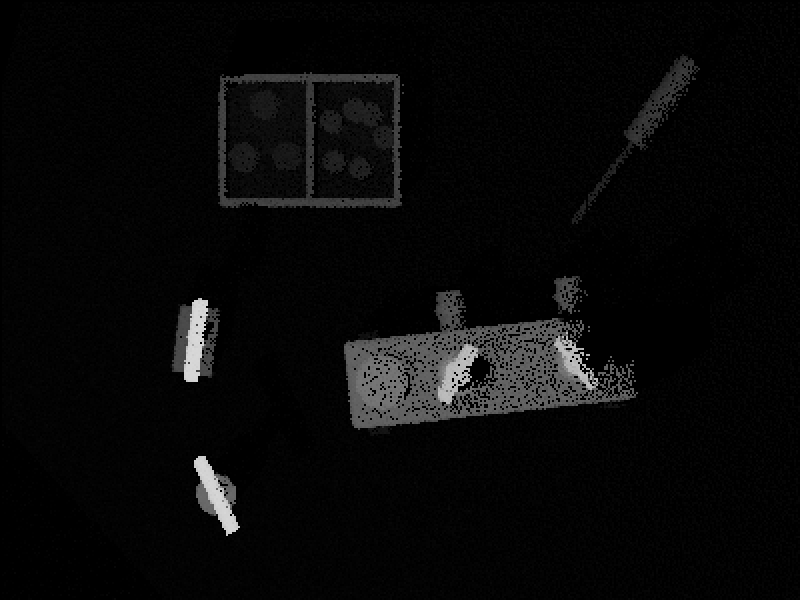

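Height map (up = +x, left = +y): the forked wrench (two plates) is at about (0.61, 0.255), with its bar at about 172°. The loose nut is at about (0.577, -0.007), wing about 150°. The block axis is about 95–96°. I'll hover over the nut and look again.

Emit:
move_arm(
  deltas=[
    {"dp": [-2, 12, 24], "rotation": [0, 0, 0]},
    {"dp": [-2, 12, 24], "rotation": [0, 0, 0]},
    {"dp": [-2, 12, 24], "rotation": [0, 0, 0]},
    {"dp": [-1, 12, 24], "rotation": [0, 0, 0]},
    {"dp": [0, 0, 0], "rotation": [0, -7, 0]},
  ],
  jaw=0,
  squeeze=20,
)

```text
t: 0.57
eef_pos: [0.5742, -0.0078, 0.173]
ee_rot: [-1.566, 0.0, 1.689]
force: [-1.3, 0.7, -1.0]
width: 0.0877
```

Emit:
move_arm(
  deltas=[
    {"dp": [0, 0, 0], "rotation": [0, -7, 0]},
    {"dp": [0, 0, 0], "rotation": [0, -7, 0]},
    {"dp": [0, 0, 0], "rotation": [0, -7, 0]},
    {"dp": [0, 0, 0], "rotation": [0, -7, 0]},
    {"dp": [0, 0, 0], "rotation": [0, -7, 0]},
  ],
)

```text
t: 0.98
eef_pos: [0.5703, -0.0083, 0.1715]
ee_rot: [-1.564, -0.005, 2.318]
force: [-0.7, -0.5, 0.7]
width: 0.0879
```

Emit:
move_arm(
  deltas=[
    {"dp": [0, 0, 0], "rotation": [0, -7, 0]},
    {"dp": [0, 0, 0], "rotation": [0, -7, 0]},
    {"dp": [0, 0, 0], "rotation": [0, -4, 0]},
    {"dp": [0, 0, 0], "rotation": [0, 0, 0]},
  ],
)

```text
t: 1.32
eef_pos: [0.5694, -0.0084, 0.1707]
ee_rot: [-1.565, -0.008, 2.648]
force: [0.2, 0.5, -0.5]
width: 0.0879
```

```bash
cat >> h.py <<'E'
def tgt(s,p,head=None):
    M=R.from_euler('xyz',s['ee_rot']).as_matrix()
    h=np.degrees(np.arctan2(M[1,2],M[0,2]))%360
    d=M.T@(np.array(p)-s['eef_pos'])*1000
    print('t',round(s['t'],2),'pos',np.round(np.array(s['eef_pos'])*1000,1),'heading',round(h,2),'tilt',np.round(np.degrees(M.T@[0,0,-1])*1,1),'F',np.round(s['force'],1),'M',np.round(s['moment'],2),'w',round(s['width'],4),'q6',round(s['q'][5],2))
    print('dp tool mm',np.round(d,1), 'rot y deg',None if head is None else round((h-head+180)%360-180,1))
def nutpts(n,f,P,zlo=.06):
    hsv=cv2.cvtColor(f['pixels'],cv2.COLOR_RGB2HSV)
    b=(hsv[...,0]>10)&(hsv[...,0]<30)&(hsv[...,1]>100)&(P[...,2]>zlo)&(P[...,2]<.1)&(np.hypot(P[...,0]-.577,P[...,1]+.007)<.06)
    Q=P[b];
    if len(Q)<20: print(n,'few',len(Q));return
    print(n,len(Q),'all',rect(Q)); T=Q[Q[:,2]>.081]
    if len(T)>20: print('   top',len(T),rect(T))
E
python3 - <<'E'
from h import *
from station import arm
s=arm.get_state();tgt(s,[.577,-.007,.15],240)
for n in('wrist','scene','side'):
    s=arm.get_state();f=arm.grab_frame(n);cv2.imwrite(f'pics/{n}1.png',f['pixels'][:,:,::-1])
    nutpts(n,f,wcloud(f,s) if n=='wrist' else cloud(f))
E
```

```text
t 1.32 pos [569.4  -8.4 170.7] heading 241.7 tilt [-0.5 57.3 -0.3] F [ 0.2  0.5 -0.5] M [-0.02 -0.    0.05] w 0.0879 q6 0.75
dp tool mm [-6.2 20.6 -5. ] rot y deg 1.7
wrist 1448 all (array([578.1,  -8.1]), array([27.3, 56.6]), 'ang', np.float32(132.4), 'pca', np.float64(150.5), 'mean', array([579.2,  -8.9,  84.1]))
   top 1315 (array([577.5,  -8.6]), array([23.7, 57.5]), 'ang', np.float32(163.3), 'pca', np.float64(150.3), 'mean', array([578.5,  -8.6,  85.8]))
scene 390 all (array([577.8,  -6.5]), array([27.7, 56.7]), 'ang', np.float32(138.3), 'pca', np.float64(150.5), 'mean', array([579.6,  -4.8,  79.3]))
   top 224 (array([577.2,  -7.4]), array([25.7, 56.4]), 'ang', np.float32(138.3), 'pca', np.float64(150.8), 'mean', array([577.9,  -7.1,  85.2]))
side 199 all (array([573.7,  -5.8]), array([23.9, 53.9]), 'ang', np.float32(132.1), 'pca', np.float64(148.9), 'mean', array([572.1,  -3.9,  83. ]))
   top 151 (array([572.8,  -6.4]), array([22.3, 54.6]), 'ang', np.float32(136.6), 'pca', np.float64(148.1), 'mean', array([574.1,  -6.5,  87.4]))
```

View pics/wrist1.png

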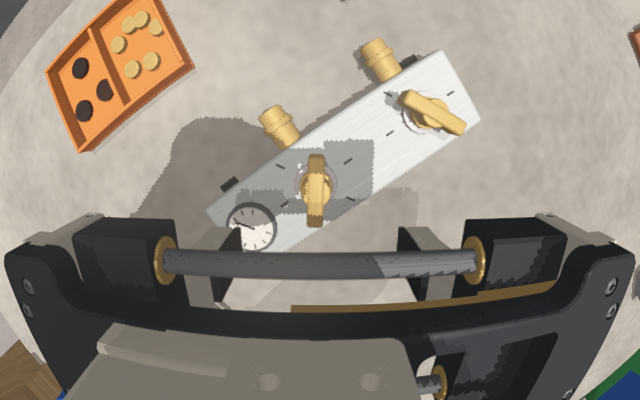

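The picture shows the wing aligned with the jaw gap at (316,190). Nut centre is about (576.5, -7.5), wing 150°. Descending.

Emit:
move_arm(
  deltas=[
    {"dp": [-3, 20, -2], "rotation": [0, 1.7, 0]},
    {"dp": [-3, 20, -2], "rotation": [0, 0, 0]},
    {"dp": [0, 20, 0], "rotation": [0, 0, 0]},
    {"dp": [0, 18, 0], "rotation": [0, 0, 0]},
    {"dp": [0, 15, 0], "rotation": [0, 0, 0]},
  ],
)

```text
t: 1.88
eef_pos: [0.58, -0.0073, 0.0793]
ee_rot: [-1.572, -0.0, 2.598]
force: [0.0, 0.5, 0.8]
width: 0.0879
```

Run:
```python
from h import *
from station import arm
s=arm.get_state();tgt(s,[.5765,-.0075,.066],240)
f=arm.grab_frame('scene');P=cloud(f)
m=(abs(P[...,2]-.045)<.004)&(abs(P[...,0]-.58)<.1)&(P[...,1]<.12)&(P[...,1]>-.2)
print(rect(P[m]),m.sum())
h=cv2.cvtColor(f['pixels'],cv2.COLOR_RGB2HSV)
q=P[m]
# edges: max/min x along y bins
for y in np.arange(0.0,.1,.01):
    r=q[abs(q[:,1]-y)<.005]; 
    if len(r)>5: print(round(y,2),np.round(np.percentile(r[:,0],[1,99]),3))
cv2.imwrite('pics/scene2.png',f['pixels'][:,:,::-1])
```

```text
t 1.88 pos [580.   -7.3  79.3] heading 238.86 tilt [-0.  57.3  0. ] F [0.  0.5 0.8] M [-0.07  0.07 -0.01] w 0.0879 q6 0.7
dp tool mm [ 2.9 13.3  2. ] rot y deg -1.1
(array([581.7, -40.3]), array([ 85.1, 285.3]), 'ang', np.float32(96.6), 'pca', np.float64(95.2), 'mean', array([591.4, -47.6,  44.1])) 2735
0.0 [0.607 0.618]
0.01 [0.597 0.617]
0.02 [0.598 0.615]
0.03 [0.557 0.612]
0.04 [0.542 0.613]
0.05 [0.529 0.613]
0.06 [0.529 0.611]
0.07 [0.528 0.611]
0.08 [0.526 0.608]
0.09 [0.526 0.608]
```

View pics/scene2.png

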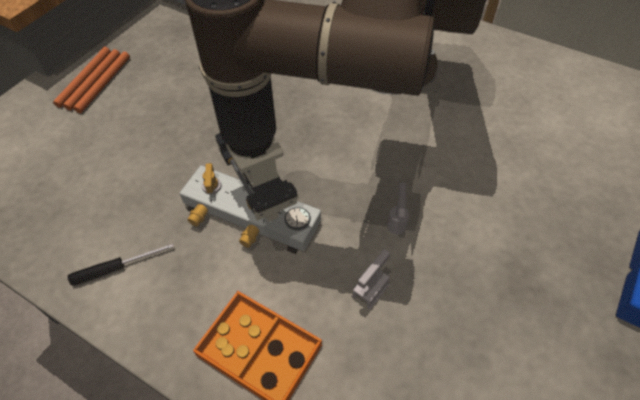

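The block rectangle is 285×85 mm at 96.4°, which puts the nut axis at about (577.5, -7.8). Finger-tight therefore needs about 54° clockwise from the wing's current 150°. Final descent and close.

Emit:
move_arm(
  deltas=[
    {"dp": [2, 8, 1], "rotation": [0, -1, 0]},
    {"dp": [0, 5, 0], "rotation": [0, 0, 0]},
    {"dp": [0, 0, 0], "rotation": [0, 0, 0]},
  ],
)

```text
t: 2.18
eef_pos: [0.5753, -0.0076, 0.0619]
ee_rot: [-1.567, -0.005, 2.613]
force: [0.0, 0.0, 0.1]
width: 0.0879
```

Emit:
move_arm(
  deltas=[
    {"dp": [0, 0, 0], "rotation": [0, 0, 0]},
    {"dp": [0, 0, 0], "rotation": [0, 0, 0]},
    {"dp": [0, 0, 0], "rotation": [0, 0, 0]},
    {"dp": [0, 0, 0], "rotation": [0, 0, 0]},
    {"dp": [0, 0, 0], "rotation": [0, 0, 0]},
  ],
  jaw=255,
  squeeze=10,
)

```text
t: 2.6
eef_pos: [0.5772, -0.0071, 0.065]
ee_rot: [-1.57, -0.001, 2.612]
force: [0.2, 0.2, -0.3]
width: 0.0598
```

Emit:
move_arm(
  deltas=[
    {"dp": [0, 0, 0], "rotation": [0, 0, 0]},
    {"dp": [0, 0, 0], "rotation": [0, 0, 0]},
    {"dp": [0, 0, 0], "rotation": [0, 0, 0]},
    {"dp": [0, 0, 0], "rotation": [0, 0, 0]},
    {"dp": [0, 0, 0], "rotation": [0, 0, 0]},
  ],
)

```text
t: 3.02
eef_pos: [0.5778, -0.0069, 0.0662]
ee_rot: [-1.572, 0.0, 2.612]
force: [0.6, -0.4, 1.2]
width: 0.0265
```

Run:
```python
from h import *
from station import arm
s=arm.get_state();tgt(s,[.5775,-.0078,.066],96.4+90)
```

```text
t 3.02 pos [577.8  -6.9  66.2] heading 239.67 tilt [ 0.  57.3  0.1] F [ 0.6 -0.4  1.2] M [-0.11  0.11  0.06] w 0.0265 q6 0.72
dp tool mm [-0.2  0.2  0.9] rot y deg 53.3
```

Emit:
move_arm(
  deltas=[
    {"dp": [0, 0, 0], "rotation": [0, 0, 0]},
    {"dp": [0, 0, 0], "rotation": [0, 0, 0]},
    {"dp": [0, 0, 0], "rotation": [0, 0, 0]},
    {"dp": [0, 0, 0], "rotation": [0, 0, 0]},
  ],
)

```text
t: 3.35
eef_pos: [0.5765, -0.0091, 0.0662]
ee_rot: [-1.568, -0.001, 2.612]
force: [-0.8, 1.8, 0.7]
width: 0.0141
```

Run:
```python
from h import *
from station import arm
s=arm.get_state();tgt(s,[.5775,-.0078,.066],96.4+90)
```

```text
t 3.35 pos [576.5  -9.1  66.2] heading 239.68 tilt [-0.1 57.3 -0.2] F [-0.8  1.8  0.7] M [ 0.77  0.15 -0.02] w 0.0141 q6 0.72
dp tool mm [-0.2  0.2 -1.6] rot y deg 53.3
```

The opening is 14.1 mm, so the wing is gripped. Turning clockwise.

Emit:
move_arm(
  deltas=[
    {"dp": [0, 0, 0], "rotation": [0, 5, 0]},
    {"dp": [0, 0, 0], "rotation": [0, 5, 0]},
    {"dp": [0, 0, 0], "rotation": [0, 5, 0]},
    {"dp": [0, 0, 0], "rotation": [0, 5, 0]},
    {"dp": [0, 0, 0], "rotation": [0, 5, 0]},
  ],
)

```text
t: 3.77
eef_pos: [0.5762, -0.0092, 0.0662]
ee_rot: [-1.567, 0.0, 2.161]
force: [-1.0, -0.9, 0.1]
width: 0.0143
```

Emit:
move_arm(
  deltas=[
    {"dp": [0, 0, 0], "rotation": [0, 5, 0]},
    {"dp": [0, 0, 0], "rotation": [0, 5, 0]},
    {"dp": [0, 0, 0], "rotation": [0, 3, 0]},
    {"dp": [0, 0, 0], "rotation": [0, 0, 0]},
  ],
)

```text
t: 4.1
eef_pos: [0.5761, -0.0093, 0.0661]
ee_rot: [-1.567, 0.001, 1.917]
force: [0.2, -0.9, 0.9]
width: 0.0142
```

Run:
```python
from h import *
from station import arm
s=arm.get_state();tgt(s,[.5775,-.0078,.066],96.4+90)
```

```text
t 4.1 pos [576.1  -9.3  66.1] heading 199.85 tilt [ 0.1 57.3 -0.2] F [ 0.2 -0.9  0.9] M [-0.25  0.04 -0.01] w 0.0142 q6 0.02
dp tool mm [ 0.9  0.1 -1.8] rot y deg 13.4
```

Remaining 13.4°. Turning in small steps while watching the moment about z.

Emit:
move_arm(
  deltas=[
    {"dp": [0, 0, 0], "rotation": [0, 4, 0]},
    {"dp": [0, 0, 0], "rotation": [0, 4, 0]},
    {"dp": [0, 0, 0], "rotation": [0, 2, 0]},
    {"dp": [0, 0, 0], "rotation": [0, 0, 0]},
  ],
)

```text
t: 4.43
eef_pos: [0.576, -0.0093, 0.0661]
ee_rot: [-1.567, 0.002, 1.743]
force: [0.0, -1.1, 1.6]
width: 0.0139
```

Run:
```python
from h import *
from station import arm
s=arm.get_state();tgt(s,[.5775,-.0078,.066],96.4+90)
```

```text
t 4.43 pos [576.   -9.3  66.1] heading 189.85 tilt [ 0.1 57.3 -0.2] F [ 0.  -1.1  1.6] M [-0.29  0.07  0.01] w 0.0139 q6 -0.15
dp tool mm [ 1.2  0.1 -1.8] rot y deg 3.5
```

Emit:
move_arm(
  deltas=[
    {"dp": [0, 0, 0], "rotation": [0, 2, 0]},
    {"dp": [0, 0, 0], "rotation": [0, 1, 0]},
    {"dp": [0, 0, 0], "rotation": [0, 0, 0]},
  ],
)

```text
t: 4.68
eef_pos: [0.576, -0.0093, 0.0662]
ee_rot: [-1.567, 0.002, 1.696]
force: [0.4, -2.1, 1.2]
width: 0.014
```

Run:
```python
from h import *
from station import arm
s=arm.get_state();tgt(s,[.5775,-.0078,.066],96.4+90)
```

```text
t 4.68 pos [576.   -9.3  66.2] heading 187.17 tilt [ 0.1 57.3 -0.2] F [ 0.4 -2.1  1.2] M [-0.31  0.04 -0.02] w 0.014 q6 -0.2
dp tool mm [ 1.3  0.1 -1.7] rot y deg 0.8
```

Emit:
move_arm(
  deltas=[
    {"dp": [0, 0, 0], "rotation": [0, 2, 0]},
    {"dp": [0, 0, 0], "rotation": [0, 1.5, 0]},
    {"dp": [0, 0, 0], "rotation": [0, 0, 0]},
    {"dp": [0, 0, 0], "rotation": [0, 0, 0]},
  ],
)

```text
t: 5.02
eef_pos: [0.5759, -0.0094, 0.0662]
ee_rot: [-1.567, 0.003, 1.64]
force: [-0.9, -0.5, 1.2]
width: 0.0138
```

Run:
```python
from h import *
from station import arm
s=arm.get_state();tgt(s,[.5775,-.0078,.066],96.4+90)
```

```text
t 5.02 pos [575.9  -9.4  66.2] heading 183.97 tilt [ 0.2 57.3 -0.2] F [-0.9 -0.5  1.2] M [-0.26  0.09  0.12] w 0.0138 q6 -0.26
dp tool mm [ 1.5  0.1 -1.7] rot y deg -2.4
```

The moment about z rose to 0.12 N m, so the nut is at its stop. Opening, lifting and looking.

Emit:
move_arm(
  deltas=[
    {"dp": [0, 0, 0], "rotation": [0, 0, 0]},
    {"dp": [0, 0, 0], "rotation": [0, 0, 0]},
    {"dp": [0, 0, 0], "rotation": [0, 0, 0]},
    {"dp": [0, 0, 0], "rotation": [0, 0, 0]},
    {"dp": [0, 0, 0], "rotation": [0, 0, 0]},
  ],
  jaw=0,
)

```text
t: 5.43
eef_pos: [0.576, -0.0088, 0.0659]
ee_rot: [-1.567, 0.002, 1.643]
force: [0.6, -0.8, 0.2]
width: 0.0415
```

Emit:
move_arm(
  deltas=[
    {"dp": [0, -20, 0], "rotation": [0, 0, 0]},
    {"dp": [0, -30, 0], "rotation": [0, 0, 0]},
    {"dp": [0, -40, 0], "rotation": [0, 0, 0]},
    {"dp": [0, -20, 0], "rotation": [0, 0, 0]},
    {"dp": [0, 0, 0], "rotation": [0, 0, 0]},
  ],
)

```text
t: 5.85
eef_pos: [0.5746, -0.0091, 0.1777]
ee_rot: [-1.56, 0.004, 1.643]
force: [1.1, 0.7, -0.3]
width: 0.075
```

Run:
```python
from h import *
from station import arm
for n in('wrist','scene','side'):
    s=arm.get_state();f=arm.grab_frame(n);cv2.imwrite(f'pics/{n}3.png',f['pixels'][:,:,::-1])
    P=wcloud(f,s) if n=='wrist' else cloud(f)
    nutpts(n,f,P)
    m=(P[...,2]>.083)&(P[...,2]<.115)&(np.hypot(P[...,0]-.61,P[...,1]-.255)<.07)
    if m.sum()>30: print('  wrench',m.sum(),rect(P[m]))
    m=(P[...,2]>.007)&(P[...,2]<.035)&(np.hypot(P[...,0]-.61,P[...,1]-.255)<.06)
    if m.sum()>30: print('  fork',m.sum(),rect(P[m]))
tgt(s,[.61,.255,.165],262)
```

```text
wrist 1295 all (array([577. ,  -8.4]), array([27.2, 57.3]), 'ang', np.float32(77.2), 'pca', np.float64(94.2), 'mean', array([577. ,  -9.8,  84.3]))
   top 1195 (array([576.5,  -8.3]), array([23.7, 57.5]), 'ang', np.float32(93.6), 'pca', np.float64(94.2), 'mean', array([577. ,  -9.5,  85.9]))
scene 349 all (array([578. ,  -7.3]), array([25.6, 58.7]), 'ang', np.float32(84.6), 'pca', np.float64(93.9), 'mean', array([580.4,  -4.4,  80.1]))
   top 218 (array([577.5,  -7. ]), array([24.3, 57.7]), 'ang', np.float32(105.1), 'pca', np.float64(93.6), 'mean', array([578.1,  -6.3,  85.2]))
  wrench 420 (array([610.6, 254.4]), array([14.5, 79.6]), 'ang', np.float32(173.1), 'pca', np.float64(172.3), 'mean', array([613.6, 255.2,  96.7]))
  fork 522 (array([610.4, 255.5]), array([39., 66.]), 'ang', np.float32(169.7), 'pca', np.float64(157.8), 'mean', array([618.5, 260.5,  28.9]))
side 263 all (array([570.4,  -8.6]), array([19.6, 57.9]), 'ang', np.float32(98.9), 'pca', np.float64(95.9), 'mean', array([569.9,  -5.9,  79.9]))
   top 142 (array([571.9,  -8.3]), array([16.7, 57.9]), 'ang', np.float32(98.9), 'pca', np.float64(97.2), 'mean', array([571.8,  -9.6,  86.8]))
  wrench 592 (array([608.7, 253.8]), array([14., 82.]), 'ang', np.float32(172.0), 'pca', np.float64(173.9), 'mean', array([601. , 256.6,  96.5]))
  fork 738 (array([609. , 253.6]), array([41.1, 66.1]), 'ang', np.float32(172.8), 'pca', np.float64(13.5), 'mean', array([597.7, 260.9,  26.3]))
t 5.95 pos [573.2  -9.2 174.6] heading 184.13 tilt [ 0.2 57.3 -0.8] F [-1.  -0.3 -1. ] M [-0.02 -0.   -0.02] w 0.0827 q6 -0.25
dp tool mm [260.9   7.9 -55.8] rot y deg -77.9
```

View pics/wrist3.png

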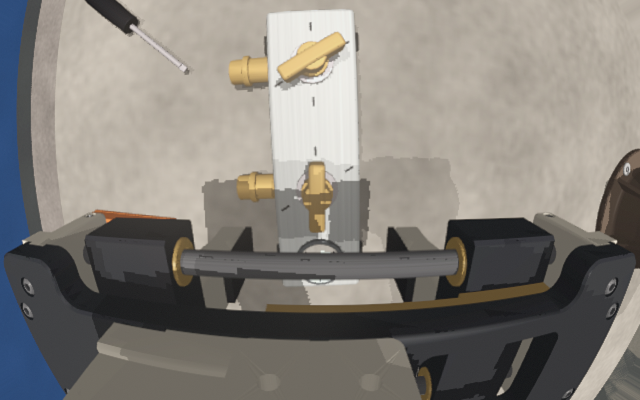

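The wing now lies on the marks: wing at (317,165–230), marks in column 311–316, measured about 94° against 96.4° for the block. The wrench is at (609.7, 254.1) with its bar at 172.6°. Going over it.

Emit:
move_arm(
  deltas=[
    {"dp": [37, 0, -8], "rotation": [0, 0, 0]},
    {"dp": [37, 0, -8], "rotation": [0, 0, 0]},
    {"dp": [37, 0, -8], "rotation": [0, 0, 0]},
    {"dp": [37, 0, -8], "rotation": [0, 0, 0]},
    {"dp": [37, 0, -8], "rotation": [0, 0, 0]},
  ],
)

```text
t: 6.42
eef_pos: [0.5951, 0.1761, 0.1639]
ee_rot: [-1.542, 0.007, 1.631]
force: [1.4, -0.7, 0.2]
width: 0.0875
```

Emit:
move_arm(
  deltas=[
    {"dp": [37, 0, -8], "rotation": [0, 0, 0]},
    {"dp": [37, 0, -8], "rotation": [0, 0, 0]},
    {"dp": [0, 0, 0], "rotation": [0, -7, 0]},
    {"dp": [0, 0, 0], "rotation": [0, -7, 0]},
    {"dp": [0, 0, 0], "rotation": [0, -7, 0]},
  ],
)

```text
t: 6.83
eef_pos: [0.6026, 0.2615, 0.1502]
ee_rot: [-1.526, -0.001, 2.007]
force: [-0.9, -0.5, 0.5]
width: 0.0874
```

Emit:
move_arm(
  deltas=[
    {"dp": [0, 0, 0], "rotation": [0, -7, 0]},
    {"dp": [0, 0, 0], "rotation": [0, -7, 0]},
    {"dp": [0, 0, 0], "rotation": [0, -7, 0]},
    {"dp": [0, 0, 0], "rotation": [0, -7, 0]},
    {"dp": [0, 0, 0], "rotation": [0, -7, 0]},
  ],
)

```text
t: 7.25
eef_pos: [0.5974, 0.2602, 0.1377]
ee_rot: [-1.519, -0.036, 2.629]
force: [-0.0, -0.1, 0.2]
width: 0.0876
```

Emit:
move_arm(
  deltas=[
    {"dp": [0, 0, 0], "rotation": [0, -7, 0]},
    {"dp": [0, 0, 0], "rotation": [0, -7, 0]},
    {"dp": [0, 0, 0], "rotation": [0, -5, 0]},
    {"dp": [0, 0, 0], "rotation": [0, 0, 0]},
  ],
)

```text
t: 7.58
eef_pos: [0.5934, 0.2579, 0.1285]
ee_rot: [-1.525, -0.062, 2.977]
force: [-0.5, -0.4, -0.2]
width: 0.0878
```

Run:
```python
from h import *
from station import arm
s=arm.get_state();tgt(s,[.6097,.2541,.074],262.6)
s=arm.get_state();f=arm.grab_frame('wrist');cv2.imwrite(f'pics/wrist4.png',f['pixels'][:,:,::-1])
P=wcloud(f,s)
m=(P[...,2]>.083)&(P[...,2]<.115)&(np.hypot(P[...,0]-.61,P[...,1]-.255)<.06)
if m.sum()>30: print('  wrench',m.sum(),rect(P[m]))
```

```text
t 7.58 pos [593.4 257.9 128.5] heading 260.71 tilt [-3.5 57.1 -2.6] F [-0.5 -0.4 -0.2] M [-0.01 -0.13 -0.01] w 0.0878 q6 0.72
dp tool mm [-20.   53.4  -1.4] rot y deg -1.9
  wrench 2642 (array([611.4, 255. ]), array([14.7, 77.9]), 'ang', np.float32(172.5), 'pca', np.float64(172.9), 'mean', array([614.4, 254.7,  98.5]))
```

View pics/wrist4.png

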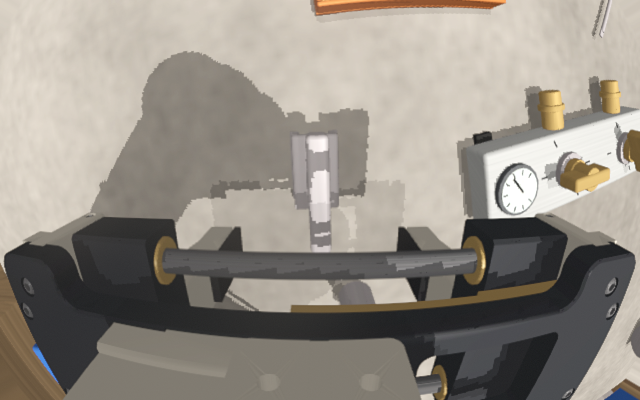

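The wrench is confirmed as two plates with the bar at (318,140–240). A tilt of about 4° has built up, so I'm correcting that and centring.

Add to h.py:
```python
_t=tgt
def tgt(s,p,head=None):
    _t(s,p,head)
    d=R.from_euler('xyz',s['ee_rot']).as_matrix().T@[0,0,-1]
    print('level: rot x',round(np.degrees(d[2]),1),'rot z',round(-np.degrees(d[0]),1))
```

```text
(no output)
```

Emit:
move_arm(
  deltas=[
    {"dp": [-10, 0, -1], "rotation": [-2.6, -2, 3.5]},
    {"dp": [-8, 0, 0], "rotation": [0, 0, 0]},
    {"dp": [0, 0, 0], "rotation": [0, 0, 0]},
  ],
)

```text
t: 7.88
eef_pos: [0.6099, 0.255, 0.1234]
ee_rot: [-1.567, -0.005, 2.999]
force: [0.7, 0.7, 1.1]
width: 0.088
```

Run:
```python
from h import *
from station import arm
s=arm.get_state();tgt(s,[.6105,.2546,.074],262.6)
```

```text
t 7.88 pos [609.9 255.  123.4] heading 261.83 tilt [-0.3 57.3 -0.2] F [0.7 0.7 1.1] M [-0.06 -0.   -0.02] w 0.088 q6 0.74
dp tool mm [-0.8 49.4  0.1] rot y deg -0.8
level: rot x -0.2 rot z 0.3
```

Emit:
move_arm(
  deltas=[
    {"dp": [-1, 15, 0], "rotation": [-0.2, -0.8, 0.3]},
    {"dp": [0, 15, 0], "rotation": [0, 0, 0]},
    {"dp": [0, 12, 0], "rotation": [0, 0, 0]},
    {"dp": [0, 5, 0], "rotation": [0, 0, 0]},
    {"dp": [0, 0, 0], "rotation": [0, 0, 0]},
  ],
)

```text
t: 8.3
eef_pos: [0.6107, 0.2545, 0.0733]
ee_rot: [-1.568, -0.002, 3.001]
force: [-0.1, 0.3, -0.2]
width: 0.0872
```

Run:
```python
from h import *
from station import arm
s=arm.get_state();tgt(s,[.6105,.2546,.074],262.6)
```

```text
t 8.3 pos [610.7 254.5  73.3] heading 261.93 tilt [-0.1 57.3 -0.1] F [-0.1  0.3 -0.2] M [-0.09  0.02  0.02] w 0.0872 q6 0.74
dp tool mm [ 0.2 -0.7 -0.1] rot y deg -0.7
level: rot x -0.1 rot z 0.1
```

Emit:
move_arm(
  deltas=[
    {"dp": [0, 0, 0], "rotation": [0, -0.5, 0]},
    {"dp": [0, 0, 0], "rotation": [0, 0, 0]},
    {"dp": [0, 0, 0], "rotation": [0, 0, 0]},
    {"dp": [0, 0, 0], "rotation": [0, 0, 0]},
    {"dp": [0, 0, 0], "rotation": [0, 0, 0]},
  ],
  jaw=255,
  squeeze=50,
)

```text
t: 8.72
eef_pos: [0.6115, 0.2552, 0.0746]
ee_rot: [-1.569, -0.002, 3.009]
force: [0.1, -0.8, 0.5]
width: 0.0595
```

Emit:
move_arm(
  deltas=[
    {"dp": [0, 0, 0], "rotation": [0, 0, 0]},
    {"dp": [0, 0, 0], "rotation": [0, 0, 0]},
    {"dp": [0, 0, 0], "rotation": [0, 0, 0]},
    {"dp": [0, 0, 0], "rotation": [0, 0, 0]},
    {"dp": [0, 0, 0], "rotation": [0, 0, 0]},
  ],
)

```text
t: 9.13
eef_pos: [0.6121, 0.2557, 0.0763]
ee_rot: [-1.57, 0.0, 3.009]
force: [0.5, -0.4, 0.5]
width: 0.0267
```

Emit:
move_arm(
  deltas=[
    {"dp": [0, 0, 0], "rotation": [0, 0, 0]},
    {"dp": [0, 0, 0], "rotation": [0, 0, 0]},
    {"dp": [0, 0, 0], "rotation": [0, 0, 0]},
    {"dp": [0, 0, 0], "rotation": [0, 0, 0]},
  ],
)

```text
t: 9.47
eef_pos: [0.612, 0.2553, 0.0762]
ee_rot: [-1.57, -0.0, 3.009]
force: [-0.3, -0.1, 0.2]
width: 0.0139
```

Run:
```python
from h import *
from station import arm
s=arm.get_state();tgt(s,[.6105,.2546,.074],262.6)
```

```text
t 9.47 pos [612.  255.3  76.2] heading 262.4 tilt [-0.  57.3 -0. ] F [-0.3 -0.1  0.2] M [-0.12  0.05 -0.07] w 0.0139 q6 0.75
dp tool mm [1.4 2.2 0.9] rot y deg -0.2
level: rot x -0.0 rot z 0.0
```

Gripped at 13.9 mm. Lifting and rotating +78°.

Emit:
move_arm(
  deltas=[
    {"dp": [0, -15, 0], "rotation": [0, 0, 0]},
    {"dp": [0, -30, 0], "rotation": [0, 0, 0]},
    {"dp": [0, -35, 0], "rotation": [0, 0, 0]},
    {"dp": [0, -35, 0], "rotation": [0, 0, 0]},
    {"dp": [0, -15, 0], "rotation": [0, 0, 0]},
  ],
)

```text
t: 9.88
eef_pos: [0.6064, 0.2524, 0.1997]
ee_rot: [-1.558, -0.017, 3.006]
force: [1.0, 0.4, -3.5]
width: 0.014
```

Emit:
move_arm(
  deltas=[
    {"dp": [0, -3, 0], "rotation": [0, 6, 0]},
    {"dp": [0, -3, 0], "rotation": [0, 7, 0]},
    {"dp": [0, -3, 0], "rotation": [0, 7, 0]},
    {"dp": [0, -3, 0], "rotation": [0, 7, 0]},
    {"dp": [0, -3, 0], "rotation": [0, 7, 0]},
  ],
)

```text
t: 10.3
eef_pos: [0.6055, 0.2533, 0.2172]
ee_rot: [-1.552, -0.009, 2.4]
force: [0.2, 0.1, -5.0]
width: 0.0138
```

Emit:
move_arm(
  deltas=[
    {"dp": [0, -3, 0], "rotation": [0, 7, 0]},
    {"dp": [0, -3, 0], "rotation": [0, 7, 0]},
    {"dp": [0, -3, 0], "rotation": [0, 7, 0]},
    {"dp": [0, -3, 0], "rotation": [0, 7, 0]},
    {"dp": [0, -3, 0], "rotation": [0, 7, 0]},
  ],
)

```text
t: 10.72
eef_pos: [0.6022, 0.2527, 0.2272]
ee_rot: [-1.54, 0.004, 1.775]
force: [0.3, -0.3, -4.6]
width: 0.0139
```

Run:
```python
from h import *
from station import arm
s=arm.get_state();tgt(s,[.577,-.008,.2],184.2)
```

```text
t 10.72 pos [602.2 252.7 227.2] heading 191.68 tilt [ 0.2 57.3 -1.7] F [ 0.3 -0.3 -4.6] M [ 0.03 -0.1   0.01] w 0.0139 q6 -0.48
dp tool mm [-250.    30.5   76.6] rot y deg 7.5
level: rot x -1.7 rot z -0.2
```

Emit:
move_arm(
  deltas=[
    {"dp": [0, 0, 0], "rotation": [-1.7, 7, -0.2]},
    {"dp": [-36, 0, 6], "rotation": [0, 0, 0]},
    {"dp": [-36, 0, 6], "rotation": [0, 0, 0]},
    {"dp": [-36, 0, 6], "rotation": [0, 0, 0]},
    {"dp": [-36, 0, 6], "rotation": [0, 0, 0]},
  ],
)

```text
t: 11.13
eef_pos: [0.586, 0.1098, 0.2211]
ee_rot: [-1.562, 0.003, 1.648]
force: [1.0, -0.2, -5.6]
width: 0.0138
```

Emit:
move_arm(
  deltas=[
    {"dp": [-36, 0, 6], "rotation": [0, 0, 0]},
    {"dp": [-36, 0, 6], "rotation": [0, 0, 0]},
    {"dp": [-20, 0, 3], "rotation": [0, 0, 0]},
    {"dp": [0, 0, 0], "rotation": [0, 0, 0]},
  ],
)

```text
t: 11.47
eef_pos: [0.5723, 0.0075, 0.218]
ee_rot: [-1.554, 0.003, 1.644]
force: [-0.5, 0.9, -4.1]
width: 0.0138
```

Run:
```python
from h import *
from station import arm
s=arm.get_state();tgt(s,[.577,-.008,.2],184.2)
```

```text
t 11.47 pos [572.3   7.5 218. ] heading 184.2 tilt [ 0.2 57.3 -1. ] F [-0.5  0.9 -4.1] M [ 0.17 -0.05 -0.03] w 0.0138 q6 -0.28
dp tool mm [-15.7  18.   -3.9] rot y deg -0.0
level: rot x -1.0 rot z -0.2
```

Emit:
move_arm(
  deltas=[
    {"dp": [-15, 0, -4], "rotation": [-1, 0, -0.2]},
    {"dp": [0, 0, 0], "rotation": [0, 0, 0]},
    {"dp": [0, 0, 0], "rotation": [0, 0, 0]},
  ],
)

```text
t: 11.72
eef_pos: [0.5753, -0.0095, 0.2157]
ee_rot: [-1.567, -0.002, 1.64]
force: [0.5, 0.1, -4.9]
width: 0.0137
```

Run:
```python
from h import *
from station import arm
s=arm.get_state();tgt(s,[.577,-.008,.2],184.2)
for n in('scene','side','wrist'):
    s=arm.get_state();f=arm.grab_frame(n);cv2.imwrite(f'pics/{n}5.png',f['pixels'][:,:,::-1])
    P=wcloud(f,s) if n=='wrist' else cloud(f)
    np.save(f'pics/{n}5_P.npy',P)
    nutpts(n,f,P)
    zb=s['eef_pos'][2]+.0138-.09
    for nm,a,b in(('fork',zb+.001,zb+.022),('bar',zb+.082,zb+.102)):
        m=(P[...,2]>a)&(P[...,2]<b)&(np.hypot(P[...,0]-.577,P[...,1]+.008)<.05)
        if m.sum()>30: print('  ',nm,m.sum(),rect(P[m]))
```

```text
t 11.72 pos [575.3  -9.5 215.7] heading 183.95 tilt [-0.1 57.3 -0.2] F [ 0.5  0.1 -4.9] M [ 0.01 -0.05  0.01] w 0.0137 q6 -0.25
dp tool mm [ 1.4 15.7 -1.9] rot y deg -0.2
level: rot x -0.2 rot z 0.1
scene 339 all (array([579.2,  -7. ]), array([23.8, 58.9]), 'ang', np.float32(83.2), 'pca', np.float64(93.9), 'mean', array([580.9,  -4.2,  79.9]))
   top 203 (array([577.9,  -7.4]), array([21.4, 57.9]), 'ang', np.float32(83.2), 'pca', np.float64(93.6), 'mean', array([578.7,  -6.7,  85.4]))
   fork 261 (array([588.3,   4.1]), array([33.7, 74.3]), 'ang', np.float32(125.4), 'pca', np.float64(109.8), 'mean', array([590.5,   0. , 150.5]))
   bar 344 (array([583.1,  11.6]), array([40.6, 50.8]), 'ang', np.float32(161.9), 'pca', np.float64(124.1), 'mean', array([580.7,  12.4, 232.9]))
side 177 all (array([570.7,  -8.5]), array([21.3, 58.4]), 'ang', np.float32(99.2), 'pca', np.float64(95.3), 'mean', array([569.5,  -7.2,  77.9]))
   top 84 (array([572.6,  -8.2]), array([17.5, 58.4]), 'ang', np.float32(99.5), 'pca', np.float64(96.8), 'mean', array([572.2, -11.7,  86.7]))
   fork 438 (array([572. ,  -7.4]), array([41.5, 66.9]), 'ang', np.float32(92.3), 'pca', np.float64(64.2), 'mean', array([564.1,   1.1, 151.6]))
   bar 583 (array([569.6,  -5.2]), array([42.8, 74.1]), 'ang', np.float32(63.6), 'pca', np.float64(74.0), 'mean', array([565.5,   6.6, 233. ]))
wrist 162 all (array([578.7, -31. ]), array([11.3, 11.4]), 'ang', np.float32(94.1), 'pca', np.float64(103.0), 'mean', array([578.6, -31. ,  86.1]))
   top 162 (array([578.7, -31. ]), array([11.3, 11.4]), 'ang', np.float32(94.1), 'pca', np.float64(103.0), 'mean', array([578.6, -31. ,  86.1]))
   fork 109 (array([577.4, -34.1]), array([ 6.2, 42.8]), 'ang', np.float32(3.9), 'pca', np.float64(3.5), 'mean', array([577.4, -35.9, 151.2]))
   bar 3394 (array([578.3, -14.1]), array([34.4, 63.5]), 'ang', np.float32(75.8), 'pca', np.float64(94.3), 'mean', array([577.4, -21. , 236.6]))
```

View pics/scene5.png

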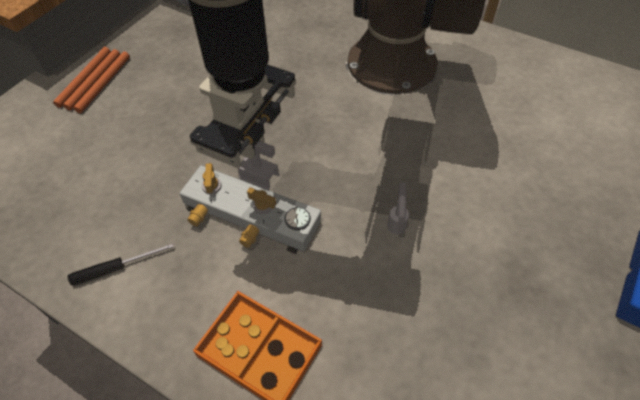

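View pics/side5.png

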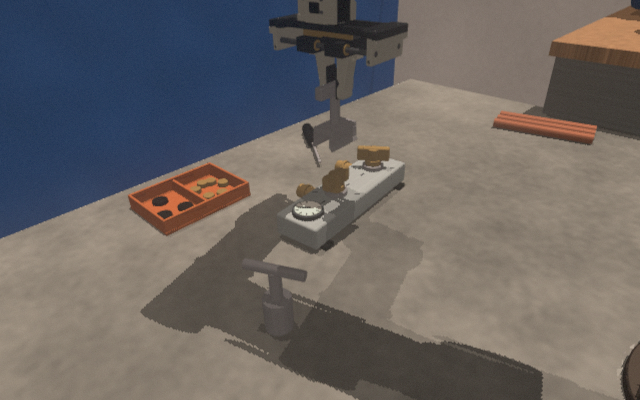

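View pics/wrist5.png

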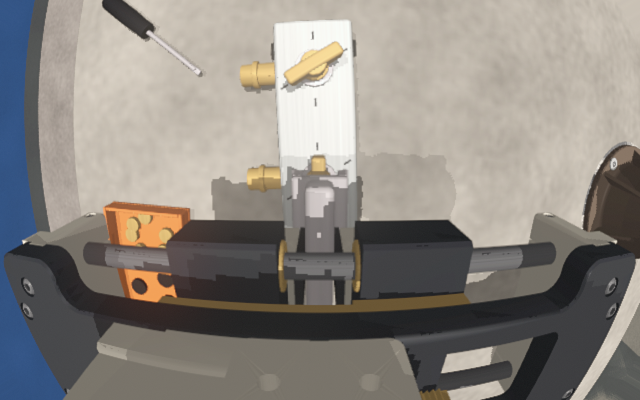

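The side view puts the fork at (572, -7.4) and the nut at (572, -8.3), so they agree within 1–2 mm. The wrist view says the wrench needs about +1.5 mm in x. Descending.

Emit:
move_arm(
  deltas=[
    {"dp": [1, 14, -1], "rotation": [0, 0, 0]},
    {"dp": [0, 15, 0], "rotation": [0, 0, 0]},
    {"dp": [0, 10, 0], "rotation": [0, 0, 0]},
    {"dp": [0, 0, 0], "rotation": [0, 0, 0]},
    {"dp": [0, 0, 0], "rotation": [0, 0, 0]},
  ],
)

```text
t: 12.28
eef_pos: [0.5773, -0.0041, 0.176]
ee_rot: [-1.569, -0.002, 1.646]
force: [1.8, 0.8, -3.0]
width: 0.0134
```

Run:
```python
from h import *
from station import arm
s=arm.get_state();tgt(s,[.5763,-.0085,.141],184.2)
for n in('side','scene'):
    f=arm.grab_frame(n);cv2.imwrite(f'pics/{n}6.png',cv2.resize(f['pixels'][100:250,200:420,::-1],None,fx=3,fy=3))
```

```text
t 12.28 pos [577.3  -4.1 176. ] heading 184.29 tilt [-0.1 57.3 -0.1] F [ 1.8  0.8 -3. ] M [-0.05 -0.09 -0.04] w 0.0134 q6 -0.25
dp tool mm [-4.4 35.   1.3] rot y deg 0.1
level: rot x -0.1 rot z 0.1
```

View pics/side6.png

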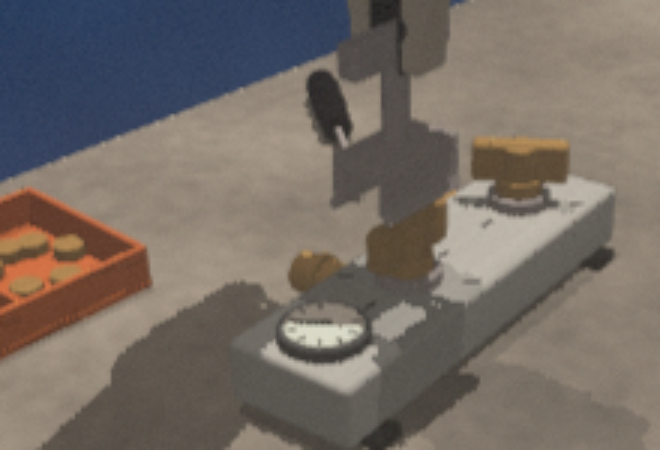

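The fork is above the wing and aligned, with the plates straddling it around (395,180) in the crop. Correcting y by -4 mm and continuing down.

Emit:
move_arm(
  deltas=[
    {"dp": [-4, 8, 0], "rotation": [0, 0, 0]},
    {"dp": [0, 8, 0], "rotation": [0, 0, 0]},
    {"dp": [0, 6, 0], "rotation": [0, 0, 0]},
    {"dp": [0, 0, 0], "rotation": [0, 0, 0]},
  ],
)

```text
t: 12.72
eef_pos: [0.579, -0.0081, 0.1544]
ee_rot: [-1.573, -0.003, 1.646]
force: [-0.4, -0.4, -4.4]
width: 0.0136
```

Run:
```python
from h import *
from station import arm
s=arm.get_state();tgt(s,[.5763,-.0085,.141],184.2)
```

```text
t 12.72 pos [579.   -8.1 154.4] heading 184.29 tilt [-0.1 57.3  0.1] F [-0.4 -0.4 -4.4] M [-0.07  0.11  0.05] w 0.0136 q6 -0.25
dp tool mm [-0.2 13.4  2.7] rot y deg 0.1
level: rot x 0.1 rot z 0.1
```

Emit:
move_arm(
  deltas=[
    {"dp": [0, 5, 2], "rotation": [0, 0, 0]},
    {"dp": [0, 5, 0], "rotation": [0, 0, 0]},
    {"dp": [0, 3, 0], "rotation": [0, 0, 0]},
    {"dp": [0, 0, 0], "rotation": [0, 0, 0]},
  ],
)

```text
t: 13.05
eef_pos: [0.5766, -0.0086, 0.1397]
ee_rot: [-1.572, -0.002, 1.645]
force: [-0.5, -0.5, -3.7]
width: 0.0134
```

Run:
```python
from h import *
from station import arm
s=arm.get_state();tgt(s,[.5763,-.0085,.140],184.2)
for n in('side','scene'):
    f=arm.grab_frame(n);cv2.imwrite(f'pics/{n}7.png',cv2.resize(f['pixels'][100:250,200:420,::-1],None,fx=3,fy=3))
```

```text
t 13.05 pos [576.6  -8.6 139.7] heading 184.26 tilt [-0.1 57.3  0.1] F [-0.5 -0.5 -3.7] M [-0.02  0.03 -0.02] w 0.0134 q6 -0.25
dp tool mm [ 0.1 -0.3  0.3] rot y deg 0.1
level: rot x 0.1 rot z 0.1
```

View pics/side7.png

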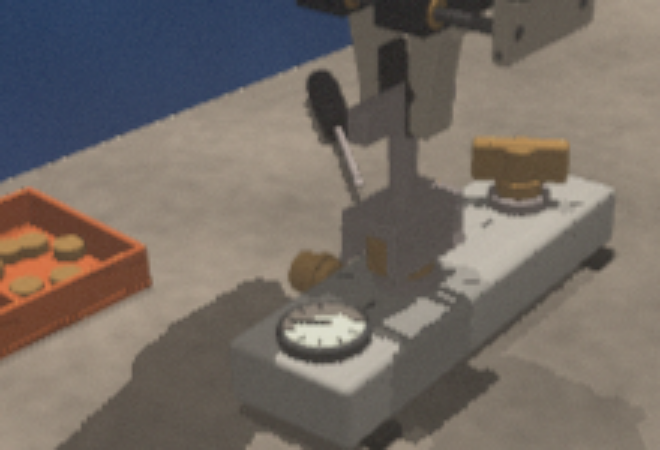

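View pics/scene7.png

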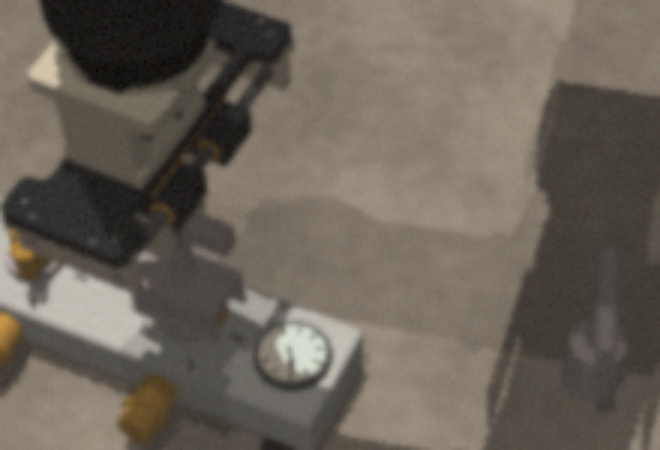

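Seated: z is about 79.5 mm above the wing centre, and a brass end is visible between the plates at (375,255). Turning clockwise.

Emit:
move_arm(
  deltas=[
    {"dp": [0, 0, 0], "rotation": [0, 5, 0]},
    {"dp": [0, -1, 0], "rotation": [0, 5, 0]},
    {"dp": [0, -1, 0], "rotation": [0, 5, 0]},
    {"dp": [0, -1, 0], "rotation": [0, 5, 0]},
  ],
)

```text
t: 13.48
eef_pos: [0.5757, -0.0087, 0.1429]
ee_rot: [-1.569, -0.002, 1.286]
force: [1.5, -0.2, -8.4]
width: 0.0139
```

Run:
```python
from h import *
from station import arm
s=arm.get_state();tgt(s,[.5765,-.0085,.140],116)
```

```text
t 13.48 pos [575.7  -8.7 142.9] heading 163.65 tilt [-0.1 57.3 -0.1] F [ 1.5 -0.2 -8.4] M [-0.27 -0.7   0.21] w 0.0139 q6 -0.61
dp tool mm [ 0.5  2.9 -0.7] rot y deg 47.7
level: rot x -0.1 rot z 0.1
```

Emit:
move_arm(
  deltas=[
    {"dp": [0, 1, 0], "rotation": [0, 6, 0]},
    {"dp": [0, 0, 0], "rotation": [0, 6, 0]},
    {"dp": [0, 0, 0], "rotation": [0, 6, 0]},
    {"dp": [0, 0, 0], "rotation": [0, 6, 0]},
    {"dp": [0, 0, 0], "rotation": [0, 6, 0]},
  ],
)

```text
t: 13.9
eef_pos: [0.5759, -0.0088, 0.1427]
ee_rot: [-1.569, -0.001, 0.738]
force: [0.1, -0.2, -7.1]
width: 0.0136
```

Run:
```python
from h import *
from station import arm
s=arm.get_state();tgt(s,[.5765,-.0085,.140],116)
for n in('scene','side'):
    f=arm.grab_frame(n);cv2.imwrite(f'pics/{n}8.png',cv2.resize(f['pixels'][100:250,200:420,::-1],None,fx=3,fy=3))
```

```text
t 13.9 pos [575.9  -8.8 142.7] heading 132.3 tilt [-0.  57.3 -0.1] F [ 0.1 -0.2 -7.1] M [-0.18 -0.26  0.22] w 0.0136 q6 -1.15
dp tool mm [ 0.6  2.7 -0.2] rot y deg 16.3
level: rot x -0.1 rot z 0.0
```

View pics/side8.png

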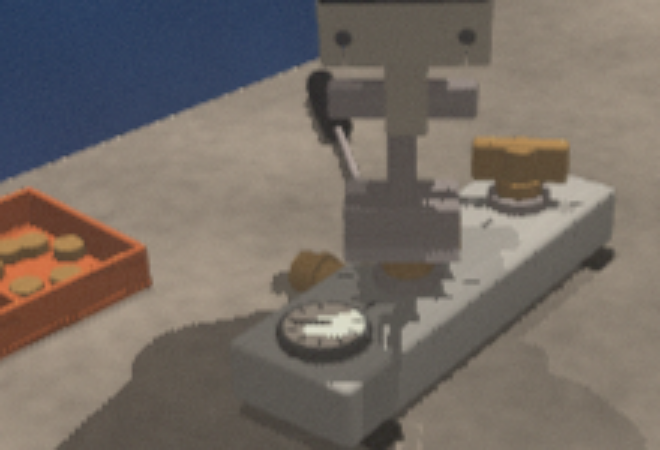

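The wrench is upright and engaged (moment 0.22 N m). The bar is at 42° and the wing lags by up to 11°. Turning 14° more.

Emit:
move_arm(
  deltas=[
    {"dp": [0, 1, 0], "rotation": [0, 5, 0]},
    {"dp": [0, 0, 0], "rotation": [0, 5, 0]},
    {"dp": [0, 0, 0], "rotation": [0, 3, 0]},
    {"dp": [0, 0, 0], "rotation": [0, 0, 0]},
  ],
)

```text
t: 14.33
eef_pos: [0.5759, -0.0088, 0.1425]
ee_rot: [-1.57, -0.001, 0.523]
force: [0.1, -0.2, -6.2]
width: 0.0142
```

Run:
```python
from h import *
from station import arm
s=arm.get_state();tgt(s,[.5765,-.0085,.140],116)
for n in('scene','side','wrist'):
    s=arm.get_state();f=arm.grab_frame(n)
    P=wcloud(f,s) if n=='wrist' else cloud(f)
    nutpts(n,f,P,.055)
    im=f['pixels'][:,:,::-1]
    cv2.imwrite(f'pics/{n}9.png',im if n=='wrist' else cv2.resize(im[100:250,200:420],None,fx=3,fy=3))
```

```text
t 14.33 pos [575.9  -8.8 142.5] heading 119.95 tilt [-0.  57.3 -0.1] F [ 0.1 -0.2 -6.2] M [-0.15 -0.22  0.14] w 0.0142 q6 -1.37
dp tool mm [ 0.7  2.5 -0.1] rot y deg 4.0
level: rot x -0.1 rot z 0.0
scene 27 all (array([599.3,  10. ]), array([ 4.6, 11.4]), 'ang', np.float32(120.0), 'pca', np.float64(129.1), 'mean', array([598.9,  11.1,  74.6]))
side 38 all (array([562.5,  -7.9]), array([ 9.1, 39.3]), 'ang', np.float32(48.7), 'pca', np.float64(52.2), 'mean', array([565.4,  -3.6,  63.6]))
wrist 55 all (array([554.1, -26.6]), array([ 1.7, 10.9]), 'ang', np.float32(121.4), 'pca', np.float64(125.7), 'mean', array([553.9, -26. ,  82. ]))
   top 40 (array([554. , -26.4]), array([ 1.7, 10.7]), 'ang', np.float32(121.3), 'pca', np.float64(124.6), 'mean', array([553.8, -25.8,  84.5]))
```

View pics/wrist9.png

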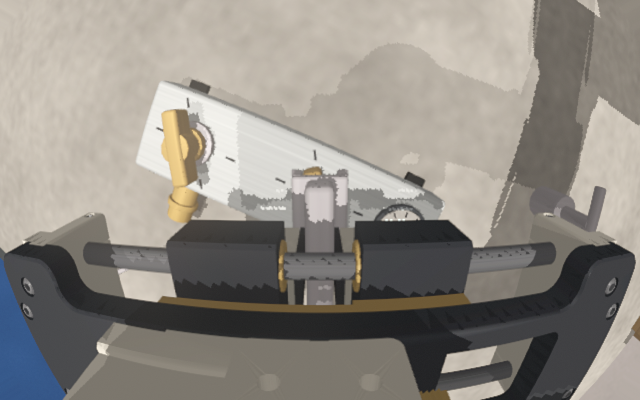

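The wing ends visible at (599,10) and (554,-26) give a wing angle of about 39°, or about 57° beyond finger-tight, which is inside 45–75°. The wrench leads by 9°, within its play. I'll back off 7° within the play and lift straight up.

Emit:
move_arm(
  deltas=[
    {"dp": [0, 0, 0], "rotation": [0, -4, 0]},
    {"dp": [0, 0, 0], "rotation": [0, -3, 0]},
    {"dp": [0, -10, 0], "rotation": [0, 0, 0]},
    {"dp": [0, -15, 0], "rotation": [0, 0, 0]},
    {"dp": [0, -20, 0], "rotation": [0, 0, 0]},
  ],
)

```text
t: 14.9
eef_pos: [0.5741, -0.0092, 0.1867]
ee_rot: [-1.567, 0.005, 0.661]
force: [1.0, 0.5, -4.4]
width: 0.0137
```

Emit:
move_arm(
  deltas=[
    {"dp": [0, -30, 0], "rotation": [0, 0, 0]},
    {"dp": [0, -20, 0], "rotation": [0, 0, 0]},
    {"dp": [0, 0, 0], "rotation": [0, 0, 0]},
  ],
)

```text
t: 15.15
eef_pos: [0.5763, -0.0094, 0.2455]
ee_rot: [-1.571, -0.001, 0.663]
force: [0.3, -0.1, -3.2]
width: 0.0139
```

Run:
```python
from h import *
from station import arm
s=arm.get_state();tgt(s,[.60,.23,.2],123)
for n in('scene','side','wrist'):
    s=arm.get_state();f=arm.grab_frame(n)
    P=wcloud(f,s) if n=='wrist' else cloud(f)
    nutpts(n,f,P,.06)
    im=f['pixels'][:,:,::-1]
    cv2.imwrite(f'pics/{n}10.png',im)
```

```text
t 15.15 pos [576.3  -9.4 245.5] heading 127.96 tilt [-0.  57.3  0. ] F [ 0.3 -0.1 -3.2] M [ 0.02 -0.33 -0.02] w 0.0139 q6 -1.23
dp tool mm [166.   45.5 174.2] rot y deg 5.0
level: rot x 0.0 rot z 0.0
scene 265 all (array([577.1,  -6.5]), array([23.2, 60. ]), 'ang', np.float32(31.2), 'pca', np.float64(41.6), 'mean', array([581.1,  -3.4,  81.4]))
   top 194 (array([576.3,  -7.2]), array([19.5, 59.8]), 'ang', np.float32(37.7), 'pca', np.float64(41.4), 'mean', array([578.7,  -6. ,  85.5]))
side 345 all (array([574.2,  -7.1]), array([26.2, 54.8]), 'ang', np.float32(57.1), 'pca', np.float64(42.4), 'mean', array([570.2,  -5. ,  77.7]))
   top 149 (array([575.2,  -9.1]), array([23.6, 55.7]), 'ang', np.float32(38.1), 'pca', np.float64(42.4), 'mean', array([570.3,  -7.7,  86.2]))
wrist 238 all (array([561.4, -18.3]), array([22.2, 22.6]), 'ang', np.float32(35.1), 'pca', np.float64(55.5), 'mean', array([562. , -20. ,  84.3]))
   top 219 (array([561.1, -21.2]), array([13.4, 18.7]), 'ang', np.float32(37.9), 'pca', np.float64(42.7), 'mean', array([561.6, -21. ,  86.1]))
```

View pics/scene10.png

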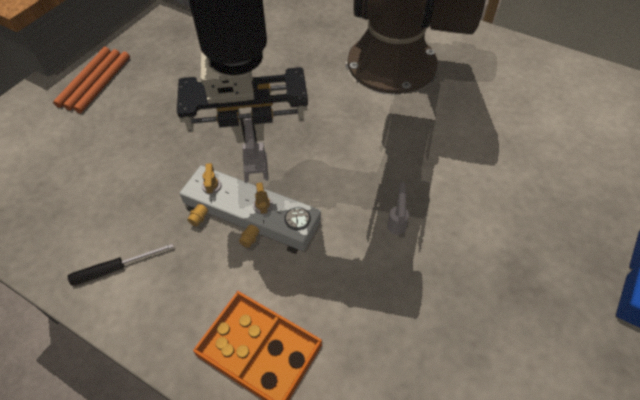

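The wing is now at about 42° by all three views, so about 54° beyond finger-tight (52–55 given where I felt the stop). That is inside 45–75. Taking the wrench to the free spot near (0.615, 0.25).

Emit:
move_arm(
  deltas=[
    {"dp": [24, 0, 22], "rotation": [0, 0, 0]},
    {"dp": [24, 0, 22], "rotation": [0, 0, 0]},
    {"dp": [24, 0, 22], "rotation": [0, 0, 0]},
    {"dp": [24, 0, 22], "rotation": [0, 0, 0]},
    {"dp": [24, 0, 22], "rotation": [0, 0, 0]},
  ],
)

```text
t: 15.72
eef_pos: [0.5966, 0.1493, 0.2316]
ee_rot: [-1.563, 0.018, 0.652]
force: [1.1, -0.2, -4.5]
width: 0.0134
```

Emit:
move_arm(
  deltas=[
    {"dp": [24, 0, 22], "rotation": [0, 0, 0]},
    {"dp": [24, 0, 22], "rotation": [0, 0, 0]},
    {"dp": [22, 0, 22], "rotation": [0, 0, 0]},
    {"dp": [0, 0, 0], "rotation": [0, 0, 0]},
  ],
)

```text
t: 16.05
eef_pos: [0.6095, 0.2528, 0.2209]
ee_rot: [-1.56, 0.029, 0.654]
force: [-0.3, -0.3, -4.2]
width: 0.0138
```

Run:
```python
from h import *
from station import arm
s=arm.get_state();tgt(s,[.615,.25,.077],128)
```

```text
t 16.05 pos [609.5 252.8 220.9] heading 127.46 tilt [ 1.7 57.3 -0.6] F [-0.3 -0.3 -4.2] M [-0.02 -0.32 -0.03] w 0.0138 q6 -1.59
dp tool mm [  6.8 143.7  -7.1] rot y deg -0.5
level: rot x -0.6 rot z -1.7
```

Emit:
move_arm(
  deltas=[
    {"dp": [0, 20, 0], "rotation": [-0.6, 0, -1.7]},
    {"dp": [0, 25, 0], "rotation": [0, 0, 0]},
    {"dp": [0, 25, 0], "rotation": [0, 0, 0]},
    {"dp": [0, 25, 0], "rotation": [0, 0, 0]},
    {"dp": [0, 15, 0], "rotation": [0, 0, 0]},
  ],
)

```text
t: 16.47
eef_pos: [0.6062, 0.2552, 0.1004]
ee_rot: [-1.571, 0.005, 0.659]
force: [0.7, 0.2, -4.4]
width: 0.0138
```

Emit:
move_arm(
  deltas=[
    {"dp": [0, 0, 0], "rotation": [0, 0, 0]},
    {"dp": [0, 0, 0], "rotation": [0, 0, 0]},
  ],
)

```text
t: 16.63
eef_pos: [0.6021, 0.2525, 0.0926]
ee_rot: [-1.57, 0.018, 0.658]
force: [-0.2, -0.4, -4.1]
width: 0.0139
```

Run:
```python
from h import *
from station import arm
s=arm.get_state();tgt(s,[.615,.25,.077],128)
```

```text
t 16.63 pos [602.1 252.5  92.6] heading 127.71 tilt [ 1.  57.3 -0.1] F [-0.2 -0.4 -4.1] M [ 0.07 -0.2  -0.02] w 0.0139 q6 -1.61
dp tool mm [ 9.  15.4 -9.9] rot y deg -0.3
level: rot x -0.1 rot z -1.0
```

Emit:
move_arm(
  deltas=[
    {"dp": [0, 6, 0], "rotation": [-0.1, 0, -1]},
    {"dp": [0, 4, 0], "rotation": [0, 0, 0]},
    {"dp": [0, 2, 0], "rotation": [0, 0, 0]},
    {"dp": [0, 0, 0], "rotation": [0, 0, 0]},
  ],
)

```text
t: 16.97
eef_pos: [0.6022, 0.252, 0.0806]
ee_rot: [-1.572, 0.002, 0.658]
force: [0.1, 0.2, -4.8]
width: 0.0136
```

Run:
```python
from h import *
from station import arm
s=arm.get_state();tgt(s,[.615,.25,.076],128)
```

```text
t 16.97 pos [602.2 252.   80.6] heading 127.72 tilt [ 0.1 57.3  0.1] F [ 0.1  0.2 -4.8] M [-0.08 -0.02  0.03] w 0.0136 q6 -1.61
dp tool mm [ 8.9  4.6 -9.4] rot y deg -0.3
level: rot x 0.1 rot z -0.1
```

Emit:
move_arm(
  deltas=[
    {"dp": [0, 2, 0], "rotation": [0, 0, 0]},
    {"dp": [0, 2, 0], "rotation": [0, 0, 0]},
    {"dp": [0, 1, 0], "rotation": [0, 0, 0]},
    {"dp": [0, 0, 0], "rotation": [0, 0, 0]},
  ],
)

```text
t: 17.3
eef_pos: [0.6037, 0.2529, 0.0778]
ee_rot: [-1.572, -0.001, 0.659]
force: [0.1, -0.3, -4.8]
width: 0.0139
```

Run:
```python
from h import *
from station import arm
s=arm.get_state();tgt(s,[.615,.25,.076],128)
```

```text
t 17.3 pos [603.7 252.9  77.8] heading 127.73 tilt [-0.1 57.3  0.1] F [ 0.1 -0.3 -4.8] M [ 0.05 -0.01  0.01] w 0.0139 q6 -1.61
dp tool mm [ 7.1  1.8 -9.2] rot y deg -0.3
level: rot x 0.1 rot z 0.1
```

Emit:
move_arm(
  deltas=[
    {"dp": [0, 2, 0], "rotation": [0, 0, 0]},
    {"dp": [0, 1, 0], "rotation": [0, 0, 0]},
    {"dp": [0, 0, 0], "rotation": [0, 0, 0]},
  ],
)

```text
t: 17.55
eef_pos: [0.6045, 0.2534, 0.0763]
ee_rot: [-1.573, -0.003, 0.659]
force: [-0.3, -0.2, -5.1]
width: 0.0137
```

Run:
```python
from h import *
from station import arm
s=arm.get_state();tgt(s,[.615,.25,.076],128)
```

```text
t 17.55 pos [604.5 253.4  76.3] heading 127.76 tilt [-0.2 57.3  0.1] F [-0.3 -0.2 -5.1] M [-0.03 -0.06 -0.01] w 0.0137 q6 -1.61
dp tool mm [ 6.2  0.4 -9.1] rot y deg -0.2
level: rot x 0.1 rot z 0.2
```

Emit:
move_arm(
  deltas=[
    {"dp": [0, 1.5, 0], "rotation": [0, 0, 0]},
    {"dp": [0, 1.5, 0], "rotation": [0, 0, 0]},
    {"dp": [0, 0, 0], "rotation": [0, 0, 0]},
  ],
)

```text
t: 17.8
eef_pos: [0.6056, 0.2539, 0.0764]
ee_rot: [-1.574, -0.006, 0.66]
force: [-0.0, -0.2, -3.9]
width: 0.0139
```

Run:
```python
from h import *
from station import arm
s=arm.get_state();tgt(s,[.615,.25,.076],128)
P=cloud(arm.grab_frame('side'))
m=(np.hypot(P[...,0]-.604,P[...,1]-.253)<.05)&(P[...,2]<.06)
print(np.round(np.percentile(P[m][:,2],[1,5,20,50]),4))
```

```text
t 17.8 pos [605.6 253.9  76.4] heading 127.83 tilt [-0.3 57.3  0.2] F [-0.  -0.2 -3.9] M [-0.04 -0.05  0.01] w 0.0139 q6 -1.61
dp tool mm [ 5.   0.5 -8.8] rot y deg -0.2
level: rot x 0.2 rot z 0.3
[-0.0003  0.0003  0.0012  0.0099]
```

Emit:
move_arm(
  deltas=[
    {"dp": [0, 2, 0], "rotation": [0.2, 0, 0.3]},
    {"dp": [0, 2, 0], "rotation": [0, 0, 0]},
    {"dp": [0, 0, 0], "rotation": [0, 0, 0]},
  ],
)

```text
t: 18.1
eef_pos: [0.607, 0.2544, 0.0765]
ee_rot: [-1.572, -0.004, 0.662]
force: [-0.2, 0.4, -4.7]
width: 0.0139
```

Run:
```python
from h import *
from station import arm
s=arm.get_state();tgt(s,[.615,.25,.076],128)
f=arm.grab_frame('side');cv2.imwrite('pics/side11.png',cv2.resize(f['pixels'][150:350,100:360,::-1],None,fx=3,fy=3))
```

```text
t 18.1 pos [607.  254.4  76.5] heading 127.93 tilt [-0.2 57.3  0.1] F [-0.2  0.4 -4.7] M [-0.07 -0.04  0.05] w 0.0139 q6 -1.6
dp tool mm [ 3.6  0.5 -8.4] rot y deg -0.1
level: rot x 0.1 rot z 0.2
```

View pics/side11.png

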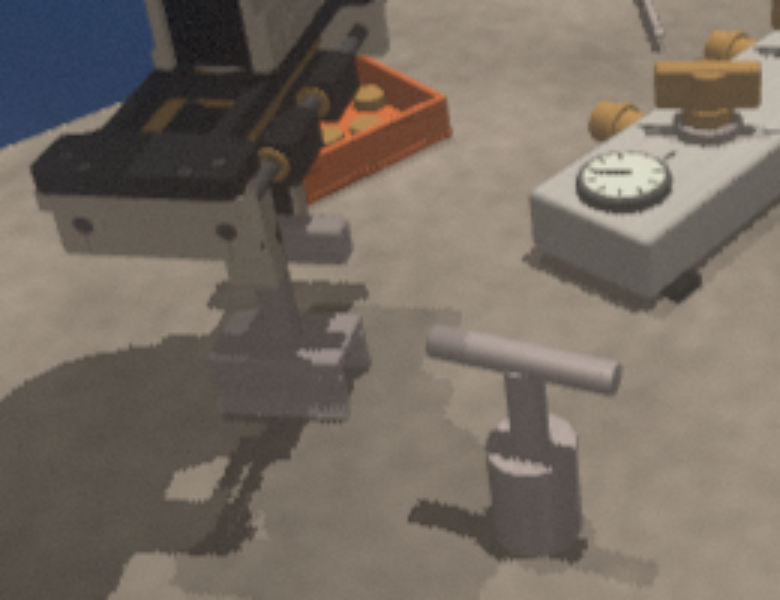

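Emit:
move_arm(
  deltas=[
    {"dp": [0, 4, 0], "rotation": [0, 0, 0]},
    {"dp": [0, 3, 0], "rotation": [0, 0, 0]},
  ],
)

```text
t: 18.32
eef_pos: [0.6089, 0.2551, 0.0759]
ee_rot: [-1.574, -0.008, 0.665]
force: [-11.9, -1.1, 24.9]
width: 0.014
```

Run:
```python
from h import *
from station import arm
s=arm.get_state();tgt(s,[.615,.25,.076],128)
```

```text
t 18.32 pos [608.9 255.1  75.9] heading 128.08 tilt [-0.5 57.3  0.2] F [-11.9  -1.1  24.9] M [-0.63  4.98  0.03] w 0.014 q6 -1.6
dp tool mm [ 1.7 -0.1 -7.8] rot y deg 0.1
level: rot x 0.2 rot z 0.5
```

Now in firm contact (Fz = +25 N). Easing up slightly, then releasing.

Emit:
move_arm(
  deltas=[
    {"dp": [0, 0, 0], "rotation": [0, 0, 0]},
    {"dp": [0, 0, 0], "rotation": [0, 0, 0]},
  ],
)

```text
t: 18.48
eef_pos: [0.6091, 0.2554, 0.0769]
ee_rot: [-1.574, -0.01, 0.665]
force: [0.2, 0.1, -5.0]
width: 0.0138
```

Run:
```python
from h import *
from station import arm
s=arm.get_state();tgt(s,[.615,.25,.076],128)
```

```text
t 18.48 pos [609.1 255.4  76.9] heading 128.09 tilt [-0.6 57.3  0.2] F [ 0.2  0.1 -5. ] M [-0.02 -0.02  0.  ] w 0.0138 q6 -1.6
dp tool mm [ 1.3  0.9 -7.9] rot y deg 0.1
level: rot x 0.2 rot z 0.6
```

Emit:
move_arm(
  deltas=[
    {"dp": [0, 1, 0], "rotation": [0.2, 0, 0.6]},
    {"dp": [0, 0, 0], "rotation": [0, 0, 0]},
  ],
)

```text
t: 18.65
eef_pos: [0.6094, 0.2554, 0.0762]
ee_rot: [-1.571, 0.001, 0.665]
force: [-3.2, -0.7, 4.7]
width: 0.014
```

Emit:
move_arm(
  deltas=[
    {"dp": [0, 0, 0], "rotation": [0, 0, 0]},
    {"dp": [0, 0, 0], "rotation": [0, 0, 0]},
    {"dp": [0, 0, 0], "rotation": [0, 0, 0]},
    {"dp": [0, 0, 0], "rotation": [0, 0, 0]},
    {"dp": [0, 0, 0], "rotation": [0, 0, 0]},
  ],
  jaw=0,
)

```text
t: 19.07
eef_pos: [0.6107, 0.2556, 0.0748]
ee_rot: [-1.571, 0.002, 0.665]
force: [-0.2, -0.3, 0.5]
width: 0.0416
```

Emit:
move_arm(
  deltas=[
    {"dp": [0, 0, 0], "rotation": [0, 0, 0]},
    {"dp": [0, 0, 0], "rotation": [0, 0, 0]},
    {"dp": [0, 0, 0], "rotation": [0, 0, 0]},
    {"dp": [0, 0, 0], "rotation": [0, 0, 0]},
    {"dp": [0, 0, 0], "rotation": [0, 0, 0]},
  ],
)

```text
t: 19.48
eef_pos: [0.6108, 0.2557, 0.0742]
ee_rot: [-1.571, 0.003, 0.665]
force: [-0.1, -0.4, 0.2]
width: 0.0749
```

Emit:
move_arm(
  deltas=[
    {"dp": [0, -15, 0], "rotation": [0, 0, 0]},
    {"dp": [0, -30, 0], "rotation": [0, 0, 0]},
    {"dp": [0, -40, 0], "rotation": [0, 0, 0]},
    {"dp": [0, -40, 0], "rotation": [0, 0, 0]},
    {"dp": [0, -20, 0], "rotation": [0, 0, 0]},
  ],
)

```text
t: 19.9
eef_pos: [0.6076, 0.2535, 0.2168]
ee_rot: [-1.57, 0.018, 0.664]
force: [1.2, 0.1, -0.2]
width: 0.0876
```

Run:
```python
from h import *
from station import arm
s=arm.get_state();tgt(s,[.615,.25,.2],128)
for n in('scene','side'):
    f=arm.grab_frame(n);P=cloud(f)
    nutpts(n,f,P,.06)
    m=(P[...,2]>.083)&(P[...,2]<.115)&(np.hypot(P[...,0]-.61,P[...,1]-.255)<.06)
    if m.sum()>30: print('  wrench bar',m.sum(),rect(P[m]),'zmax',np.percentile(P[m][:,2],[50,95]))
    m=(P[...,2]>.005)&(P[...,2]<.035)&(np.hypot(P[...,0]-.61,P[...,1]-.255)<.06)
    if m.sum()>30: print('  fork',rect(P[m]))
    cv2.imwrite(f'pics/{n}12.png',f['pixels'][:,:,::-1])
```

```text
t 19.9 pos [607.6 253.5 216.8] heading 128.07 tilt [ 1.  57.3 -0.1] F [ 1.2  0.1 -0.2] M [ 0.16 -0.35  0.06] w 0.0876 q6 -1.6
dp tool mm [ 4.  16.8 -7.3] rot y deg 0.1
level: rot x -0.1 rot z -1.0
scene 268 all (array([578. ,  -7.6]), array([25.8, 61.1]), 'ang', np.float32(34.8), 'pca', np.float64(41.8), 'mean', array([580.5,  -4. ,  81.7]))
   top 206 (array([576.9,  -7.8]), array([21.5, 58.9]), 'ang', np.float32(33.5), 'pca', np.float64(41.5), 'mean', array([578.6,  -6. ,  85.2]))
  wrench bar 407 (array([611.6, 256.9]), array([15.1, 78.8]), 'ang', np.float32(38.7), 'pca', np.float64(38.3), 'mean', array([614.5, 258. ,  97. ])) zmax [0.09819134 0.10067617]
  fork (array([613.9, 250.3]), array([43.1, 79.4]), 'ang', np.float32(56.3), 'pca', np.float64(55.2), 'mean', array([621.7, 255.8,  28.5]))
side 270 all (array([574.5,  -7.3]), array([24.9, 56.2]), 'ang', np.float32(56.8), 'pca', np.float64(42.0), 'mean', array([570.6,  -6.1,  81.5]))
   top 183 (array([575.8,  -8.4]), array([22.1, 57.2]), 'ang', np.float32(45.1), 'pca', np.float64(41.9), 'mean', array([572.4,  -6.6,  87.1]))
  wrench bar 909 (array([608.8, 255.8]), array([16.4, 80.3]), 'ang', np.float32(37.4), 'pca', np.float64(38.3), 'mean', array([605.5, 257.5,  94.7])) zmax [0.09601566 0.10147914]
  fork (array([608.7, 256.5]), array([41.3, 65.4]), 'ang', np.float32(38.7), 'pca', np.float64(48.3), 'mean', array([599.7, 262.5,  23.6]))
```

View pics/side12.png

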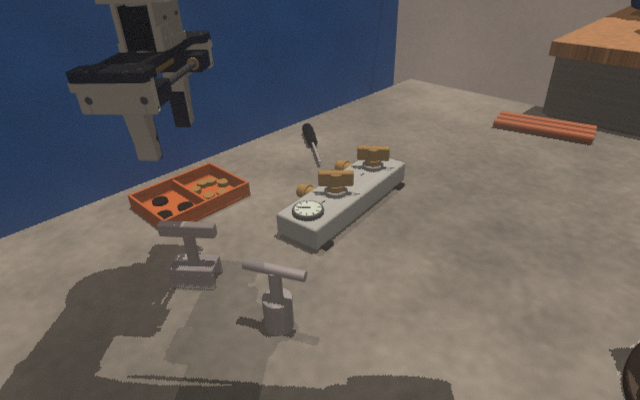

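View pics/scene12.png

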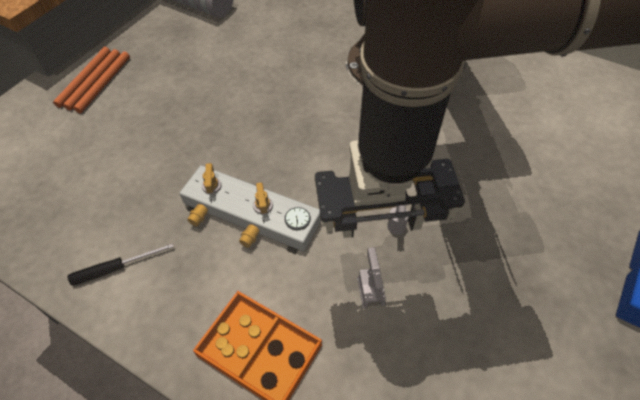

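The side view shows the wrench standing upright at (190,255), bar top at 100 mm. The nut wing at (336,180) looks nearly parallel to the tight nut's. The gripper is clear, so I'm handing in.

```bash
python3 -c "
from station import arm
print(arm.job_done())"
```

```text
the job is handed in; nothing more can be done
None
```

I tightened the loose nut, gave it a further turn of about 54° with the forked wrench, and set the wrench back on the bench. I handed the job in at about 20 s of robot time; it reports no verdict.

- **Finger-tight:** With the gripper I turned the nut about 55° clockwise until the moment rose to 0.12 N m. The wing then measured 94°, against 96.4° for the block axis, and lay on the dark marks.
- **Wrench turn:** The wing now measures about 42° in the scene and side views. That puts it about 54° beyond finger-tight, or 52–55° given the uncertainty in where the stop is. This is below the 60° asked but inside the 45–75° limits. An earlier estimate with the wrench still on gave 57°, from the partly hidden wing ends.
- **Wrench placed:** It stands upright at about (0.61, 0.256) m, roughly 265 mm from the nut. The bar top is about 100 mm above the bench, so its centre is near 90 mm.
- **Setting down:** I pressed the wrench onto the bench briefly at about 25 N before letting go. The gripper is open and well clear of everything.

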